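# Screw the lid of a sample jar down snug

### The job

Close the white sample jar in the bench holder: set the loose orange lid on its neck, its black bars over the jar's black bars, and screw it down clockwise until it bites on the red seal and is snug at about 0.3 N m, then let go. Do not overtighten it (from about 0.45 N m on the seal suffers), and leave the blue-capped bottle and the tape roll where they are.

Things in the scene. Friction and masses are not known exactly. Their poses are not given: they have to be found in the camera images.
- lid: loose orange screw lid, round, 57 mm across its ribbed skirt, 21 mm high (top 4 mm, skirt 4 mm thick), lying open side down. Origin: centre of its lower edge, z up. Inside its foot three round lugs, 4 mm across, point inward, on its own x axis and at 120 and 240 degrees from it. Grip it round the skirt.
- lid_mark (a point): black bar on the lid's top, 22 mm from its centre along its own x axis, right above a lug; the other two lugs have the same bar.
- holder: grey jar holder, base 110 x 110 x 12 mm, screwed to the bench; origin: centre of its underside, z up. Its rubber-lined collar (82 mm across, up to 34 mm high) holds the jar, which gives a little: it twists with the lid by about 0.17 rad per N m and springs back.
- jar: white jar with a blue band, standing in the holder; origin: at the holder's origin, z up. Body 72 mm across, shoulder 97 mm high. The neck, 39 mm across (47 with its thread of three sloping ribs), carries a red seal. On the jar's own x axis, and at 120 and 240 degrees, a black bar on the shoulder marks the middle of each 30 degree gap between the ribs.
- seal: red sealing ring, 36 mm across, on the jar's mouth; origin: centre of its top, 125 mm above the jar's origin. With lid bars over jar bars (within 8 degrees; 1.2 mm sideways play) the lugs pass the gaps and the lid's top lies on the seal: the lid's origin is then 17 mm below this point. It is stiff: 0.5 mm of squeeze is already snug.
- jar_mark (a point): black bar on the shoulder, 30 mm from the axis along the jar's x. From bars over bars the lid turns clockwise (from above) freely for 0.3 to 1.3 rad: it differs from jar to jar and poses do not show it. Then the ribs (slope 5 mm per rad) pull it down and torque climbs to 0.3 N m within about 0.3 rad. Torque stays when turning stops; once let go the lid stays.
- bottle_c: bystander: small white bottle with a blue cap, 48 mm across, 105 mm high, standing; origin at the centre of its foot. Leave it.
- tape_1: bystander: roll of brown tape, 93 mm across, 48 mm high, lying flat; origin at the centre of its underside. Leave it.
Things that resemble listed ones, but are neither listed nor needed, are in the scene too. Several things look just like the lid: the one meant starts farthest from the robot's base.

How it is judged:
By the outcome, as a careful person would: the job done as asked, in the order asked, and still so for the second after the job is handed in, with the robot touching nothing.
It also fails if it takes over 59 s, if anything falls off the work surface, if the arm or the gripper's body presses on something with over 40 N, if the wrist force passes 120 N, or if a joint passes its speed limit or range.

### The arm

A 6-joint arm with a two-finger parallel gripper is mounted at the origin on a cart in front of the work surface, level with it; the furniture and walls round the work are solid. World frame = base frame: x ahead of the robot, y to its left, z up, the work surface at z = 0. Lengths are in m, angles in rad, forces in N, time in s.
With the tool pointing down it reaches from about 0.375 to 0.975 m from the base axis. Payload 3.8 kg.
Tool frame: the origin (TCP) lies at the very end of the fingers, on their centre line; the grasp point (between the pads) lies 19 mm behind it; z points along the fingers, y is the line along which they close (so a half turn about z gives the same grasp; the last joint's range is limited). The gripper opens to 88 mm and grips with 3 to 60 N. Pads are 18 mm wide; open, the fingers measure 123 mm over their backs; the gripper's body (75 mm by 187 mm) begins 45 mm behind the grasp point.
Start: joints at [-1.313, 0.264, 1.604, -0, 1.274, -0.037], TCP at [0.196, -0.646, 0.239] pointing down, gripper open.
Joint ranges: [-2.63, 2.63], [-0.94, 2.18], [0.31, 2.57], [-1.31, 4.45], [0, 2.66], [-2.55, 2.55]. Speed limits (rad/s): [2.57, 2.57, 3.14, 3.14, 3.14, 3.14].

### API

Orientations are given as a unit quaternion [w, x, y, z].
In Python, from rig import * gives the robot as it stands.
- The arm moves only by the shell command python3 -m pendant 'ROWS' [OPENING] [FORCE]. ROWS is a JSON list that holds a single list of rows (three levels of brackets), with 1 to 12 rows, each of 6 numbers: dx, dy, dz in normalised numbers (1 is 0.8 m), then a rotation vector rx, ry, rz in parts of the range, where 1.0 means pi rad; each row is the pose to reach, as a shift and turn from the pose commanded when the command began, along the tool's axes at that moment; what a row does not reach only later rows make up. A row lasts 1/8 s, in which the tool goes at most 0.0625 m and 0.188 rad, less where a joint would pass 70% of its speed; a pose out of reach is approached as far as the arm can. OPENING is the finger opening in m, set as the command begins (- or left out keeps the last). The fingers move at their own pace and stop on an object; FORCE is the grip in N (left out, the last holds). Time passes only in rows, so rows that do not move let the fingers close. It prints the time, the measured TCP pose, the force, the opening and the grip force at its end. No shift or turn number may pass 1 either way. Input that does not fit is refused with a message, and nothing moves.
- observe(): the state, without advancing time (a new reading comes with each control period).
- get_image(name): name is "scene" or "top" or "wrist"; returns a dict with "frame" (400x640x3 uint8, blue, green, red), "depth" (400x640 float32, m along the optical axis (not along the pixel's ray), 0 where there is no reading), "intrinsics" (3x3 intrinsics, pixels), "k1" (the pictures are not rectified: a ray, as slopes to the right and down, at radius r is drawn at 1 + k1 r^2 times it, then the intrinsics apply), "rvec" (rotation vector, rad) and "tvec" (3), from world to camera coordinates, as OpenCV has them; the wrist camera has in their place "mount" (4x4, takes a point from camera to tool coordinates, whose origin is the TCP and whose axes are the flange's). Camera axes: x right, y down, z forward; pixel columns grow to the right and rows downward; lengths in m; the calibration is good to about 2 mm. A picture is of the moment at which its call begins: read the wrist's pose just before it.
- sign_off(): hands the job in; it is judged then, once.
The state is a dict: "time_s": time; "q": joint angles; "qvel": joint speeds; "joint_efforts": joint torques, N m; "eef_pos": TCP position; "orientation": TCP orientation; "ft_force": force on the tool from outside, world axes, zero at the start; "torque": the same for the moment, N m; "width": finger opening in m; "grip_force": force on a finger pad.
Only numpy, scipy, OpenCV 4.12 (cv2) and the standard library are available. Lean on these libraries where they do the work, as an engineer would, in place of code of your own. Each camera call takes 0.05 s, during which the arm holds its last target. There are 200 camera calls.

## Working session

There is one attempt and no reset: what is moved stays moved. The work goes in short steps, Python scripts to look and compute and a shell command to move; the robot and the scene stay as the last step left them, time stands still between calls to the robot, and variables do not carry over. Pictures are saved under pics/ and viewed, at most 10 in all, crops included, and the job is handed in when it is done.

```bash
ls; mkdir -p pics
cat > h.py <<'E'
from rig import *
import numpy as np, cv2
from scipy.spatial.transform import Rotation as R
def cam(name):
    s=observe(); im=get_image(name)
    K=np.array(im["intrinsics"])
    if "mount" in im:
        q=s["orientation"]; T=np.eye(4); T[:3,:3]=R.from_quat([q[1],q[2],q[3],q[0]]).as_matrix(); T[:3,3]=s["eef_pos"]
        M=T@np.array(im["mount"])
    else:
        A=np.eye(4); A[:3,:3]=cv2.Rodrigues(np.array(im["rvec"],float))[0]; A[:3,3]=np.ravel(im["tvec"]); M=np.linalg.inv(A)
    return dict(f=im["frame"],d=im["depth"],K=K,k1=im["k1"],M=M)
def rays(c,uv):
    uv=np.atleast_2d(np.array(uv,float))
    D=np.array([c["k1"],0,0,0,0])
    p=cv2.undistortPoints(uv.reshape(-1,1,2),c["K"],D).reshape(-1,2)
    return np.c_[p,np.ones(len(p))]
def plane(c,uv,z):
    r=rays(c,uv)@c["M"][:3,:3].T; o=c["M"][:3,3]
    return o+r*((z-o[2])/r[:,2])[:,None]
def pts(c,uv):
    uv=np.atleast_2d(np.array(uv)); d=c["d"][uv[:,1].astype(int),uv[:,0].astype(int)]
    return (rays(c,uv)*d[:,None])@c["M"][:3,:3].T+c["M"][:3,3]
E
python3 - <<'E'
from h import *
print(observe())
for n in ["scene","top","wrist"]:
    c=cam(n); cv2.imwrite(f"pics/{n}0.png",c["f"]); print(n,c["M"].round(3).tolist(),c["k1"])
E
```

```text
pics
{'time_s': 0.0, 'q': array([-1.31285813e+00,  2.64766571e-01,  1.60536771e+00, -1.71186174e-06,
        1.27368310e+00, -3.69212210e-02]), 'qvel': array([-0.0004057 ,  0.00040759, -0.00013259,  0.00087149,  0.00108782,
        0.00030144]), 'joint_efforts': array([-5.66579492e-04, -5.02108598e+01, -3.56872559e+01,  7.27083161e-02,
        2.93675030e-02, -1.58147468e-04]), 'eef_pos': array([ 0.19596248, -0.64519117,  0.23738235]), 'orientation': array([-1.10549006e-03,  9.89151262e-01,  1.46896372e-01, -1.23488951e-04]), 'ft_force': array([ 0.44287683,  0.22537059, -0.10079403]), 'torque': array([-0.02283104, -0.01911787, -0.0029422 ]), 'grip_force': 0.0, 'width': 0.08812641075389319}
scene [[-0.754, -0.339, 0.563, -0.405], [-0.657, 0.396, -0.642, 1.114], [-0.005, -0.853, -0.521, 0.959], [0.0, 0.0, 0.0, 1.0]] -0.04421721819526512
top [[0.018, -0.994, 0.11, 0.402], [-1.0, -0.018, 0.002, 0.035], [0.0, -0.11, -0.994, 1.232], [0.0, 0.0, 0.0, 1.0]] 0.013365377005540713
wrist [[0.291, -0.918, -0.271, 0.266], [-0.957, -0.28, -0.08, -0.624], [-0.002, 0.283, -0.959, 0.383], [0.0, 0.0, 0.0, 1.0]] -0.030926301725912642
```

View pics/top0.png

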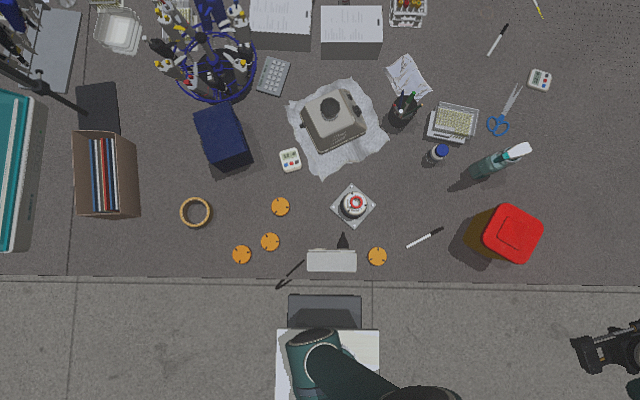

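View pics/scene0.png

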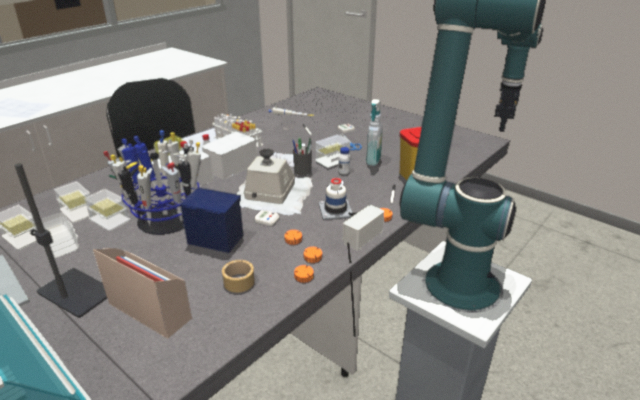

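The top view shows four orange lids at (280,206), (270,242), (242,254) and (377,256). The jar with its red seal is at (354,204), the tape roll at (195,212) and the blue-capped bottle at (438,153). A white box stands at (332,260).

```bash
cat >> h.py <<'E'
def blobs(c,lo,hi,amin=60):
    hsv=cv2.cvtColor(c["f"],cv2.COLOR_BGR2HSV); m=cv2.inRange(hsv,np.array(lo),np.array(hi))
    m=cv2.morphologyEx(m,cv2.MORPH_CLOSE,np.ones((3,3)))
    cs,_=cv2.findContours(m,cv2.RETR_EXTERNAL,cv2.CHAIN_APPROX_NONE)
    return sorted([k for k in cs if cv2.contourArea(k)>amin],key=cv2.contourArea,reverse=True)
E
python3 - <<'E'
from h import *
t=cam("top"); s=cam("scene")
for n,c in (("top",t),("scene",s)):
  for k in blobs(c,(8,150,120),(22,255,255)):
    m=cv2.minEnclosingCircle(k); uv=np.array(m[0]); 
    p=plane(c,uv,.021)[0]; dp=pts(c,uv)[0]
    print(n,"orange",uv.round(),round(m[1],1),p.round(3),dp.round(3),"dist",np.hypot(*p[:2]).round(3))
  for k in blobs(c,(0,150,120),(5,255,255),15)+blobs(c,(172,150,120),(180,255,255),15):
    uv=np.array(cv2.minEnclosingCircle(k)[0]); print(n,"red",uv.round(),plane(c,uv,.125)[0].round(3),pts(c,uv)[0].round(3))
print("white box",pts(t,[[332,260],[310,252],[354,252],[310,270],[343,238]]).round(3).tolist())
o=t["f"][180:270,220:400]; s0=s["f"][170:290,270:420]
a=cv2.resize(o,(800,400),interpolation=cv2.INTER_CUBIC); cv2.imwrite("pics/crop1.png",a)
E
```

```text
top orange [241. 254.] 9.4 [0.376 0.275 0.021] [0.376 0.275 0.021] dist 0.465
top orange [377. 256.] 9.2 [ 0.377 -0.147  0.021] [ 0.377 -0.147  0.021] dist 0.405
top orange [270. 241.] 9.1 [0.416 0.187 0.021] [0.416 0.187 0.023] dist 0.456
top orange [280. 206.] 9.1 [0.527 0.158 0.021] [0.527 0.158 0.025] dist 0.551
top red [512. 233.] [ 0.451 -0.518  0.125] [ 0.448 -0.484  0.193]
top red [356. 202.] [ 0.533 -0.07   0.125] [ 0.537 -0.073  0.099]
top red [103. 174.] [0.602 0.663 0.125] [0.6   0.656 0.137]
scene orange [304. 273.] 9.4 [0.369 0.282 0.021] [0.365 0.287 0.027] dist 0.465
scene orange [312. 254.] 8.9 [0.411 0.194 0.021] [0.408 0.197 0.025] dist 0.455
scene orange [293. 236.] 8.4 [0.52  0.166 0.021] [0.518 0.169 0.023] dist 0.546
scene orange [412. 159.] 13.2 [ 0.524 -0.575  0.021] [ 0.434 -0.411  0.112] dist 0.778
scene orange [244. 126.] 10.5 [ 1.344 -0.358  0.021] [ 1.189 -0.227  0.104] dist 1.391
scene orange [386. 214.] 5.9 [ 0.364 -0.141  0.021] [ 0.362 -0.139  0.023] dist 0.39
scene red [411. 135.] [ 0.54  -0.574  0.125] [ 0.473 -0.455  0.184]
white box [[0.364, -0.006, 0.085], [0.386, 0.059, 0.079], [0.389, -0.071, 0.082], [0.334, 0.058, 0.086], [0.43, -0.039, 0.055]]
```

View pics/crop1.png

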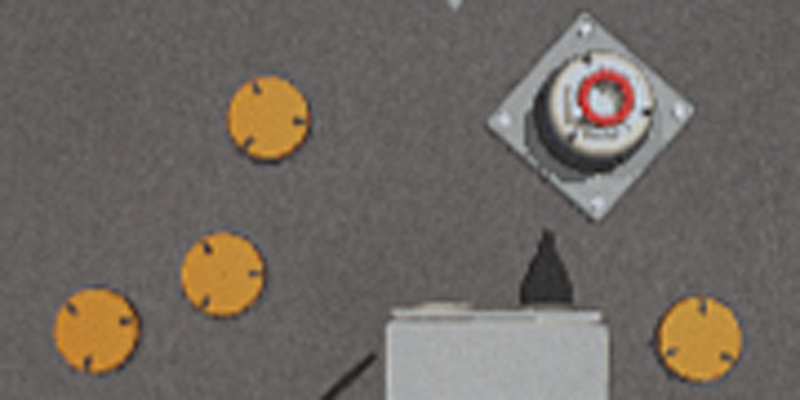

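The lids at (270,242), (242,254) and (377,256) are lookalikes, at 0.46, 0.47 and 0.41 m from the base. The lid at (280,206) is 0.55 m away, the farthest, so I choose that one. The crop shows it at (268,118), with a jar bar at about (586,60) in the same crop. I'm moving over it now.

Units first: shifts go in shares of 0.8 m and turns go in shares of pi rad. So -0.676 m / 0.8 = -0.845, 0.549 m / 0.8 = 0.6863, -2.07 rad / 3.1416 = -0.6589.

```bash
python3 -m pendant '[[[0,0,-0.075,0,0,0],[0,0,-0.15,0,0,0],[0.6863,-0.845,-0.15,0,0,-0.6589],[0.6863,-0.845,-0.15,0,0,-0.6589],[0.6863,-0.845,-0.15,0,0,-0.6589],[0.6863,-0.845,-0.15,0,0,-0.6589],[0.6863,-0.845,-0.15,0,0,-0.6589],[0.6863,-0.845,-0.15,0,0,-0.6589],[0.6863,-0.845,-0.15,0,0,-0.6589],[0.6863,-0.845,-0.15,0,0,-0.6589],[0.6863,-0.845,-0.15,0,0,-0.6589],[0.6863,-0.845,-0.15,0,0,-0.6589]]]' 0.088
python3 - <<'E'
from h import *
s=observe();print(s["q"].round(3))
q=s["orientation"];r=R.from_quat([*q[1:],q[0]]).as_matrix()
print(r.round(3).tolist(), "to go", (r.T@(np.array([.525,.16,.2])-s["eef_pos"])).round(3))
E
```

```text
time_s: 1.75
eef_pos: [0.4325, -0.0652, 0.359]
orientation: [0.001, 0.464, 0.886, 0.0]
ft_force: [0.5, -0.0, 0.2]
width: 0.0883
grip_force: 0.0
[-0.207 -0.253  1.906 -0.     1.487 -0.812]
[[-0.569, 0.822, 0.001], [0.822, 0.569, -0.0], [-0.001, 0.001, -1.0]] to go [0.133 0.204 0.159]
```

To row units: 0.204 m / 0.8 = 0.255, 0.159 m / 0.8 = 0.1988, -0.1 rad / 3.1416 = -0.0318.

```bash
python3 -m pendant '[[[0.075,0,0,0,0,0],[0.1663,0.255,0.1988,0,0,-0.0318],[0.1663,0.255,0.1988,0,0,-0.0318],[0.1663,0.255,0.1988,0,0,-0.0318],[0.1663,0.255,0.1988,0,0,-0.0318],[0.1663,0.255,0.1988,0,0,-0.0318],[0.1663,0.255,0.1988,0,0,-0.0318],[0.1663,0.255,0.1988,0,0,-0.0318]]]'
python3 - <<'E'
from h import *
import pickle
s=observe();print(s["q"].round(3),s["qvel"].round(3))
w=cam("wrist"); pickle.dump(w,open("w1.pkl","wb")); cv2.imwrite("pics/w1.png",w["f"])
E
```

```text
time_s: 2.75
eef_pos: [0.5259, 0.1569, 0.2012]
orientation: [0.001, 0.423, 0.906, 0.0]
ft_force: [0.5, -0.7, -0.3]
width: 0.088
grip_force: 0.0
[ 0.245  0.052  1.918 -0.     1.169 -0.453] [-0.007 -0.016 -0.     0.002 -0.005  0.002]
```

View pics/w1.png

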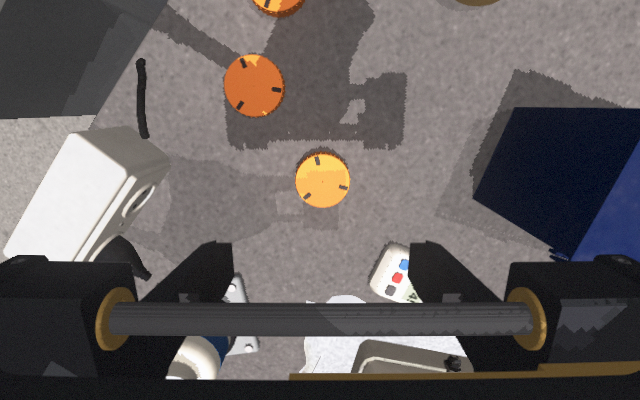

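The wrist view shows the target lid at (322,180), with bars at about (317,161), (344,187) and (307,196). A lookalike is at (255,85).

```bash
cat >> h.py <<'E'
def lid(c,near,z,ztop=None):
    """centre (at height z) and bar angle mod 120 deg of the lid whose centre is nearest the world point"""
    best=None
    for k in blobs(c,(5,120,70),(28,255,255),300):
        uv=np.array(cv2.minEnclosingCircle(k)[0]); p=plane(c,uv,z)[0]
        e=np.hypot(*(p[:2]-near[:2]))
        if best is None or e<best[0]: best=(e,k)
    k=best[1]; hull=cv2.convexHull(k)
    g=cv2.cvtColor(c["f"],cv2.COLOR_BGR2GRAY); m=np.zeros_like(g); cv2.drawContours(m,[hull],-1,255,-1)
    m=cv2.erode(m,np.ones((3,3)))
    v,u=np.where((m>0)&(c["f"][:,:,2]<110))
    (x,y),a,ang=cv2.fitEllipse(hull)
    cen=plane(c,[[x,y]],z)[0]
    return cen,(x,y),a,np.c_[u,v]
def barang(c,uv,z,cen,rlo,rhi):
    P=plane(c,uv,z)-cen; r=np.hypot(P[:,0],P[:,1]); s=(r>rlo)&(r<rhi); P=P[s]
    t=np.arctan2(P[:,1],P[:,0]); a=np.angle(np.exp(3j*t).mean())/3
    return np.degrees(a),abs(np.exp(3j*t).mean()),s.sum(),P
E
python3 - <<'E'
from h import *
import pickle
w=pickle.load(open("w1.pkl","rb"))
cen,uv,a,d=lid(w,[.525,.16],.021)
print(cen,uv,a,barang(w,d,.021,cen,.015,.028)[:3], pts(w,[[int(uv[0]),int(uv[1])]]))
s=observe();print("to go",s["eef_pos"])
E
python3 -m pendant '[[[0,0,0.0625,0,0,0],[0,0,0.1125,0,0,0],[0,0,0.1125,0,0,0]]]'
python3 - <<'E'
from h import *
import pickle
w=pickle.load(open("w1.pkl","rb"))
w2=cam("wrist"); pickle.dump(w2,open("w2.pkl","wb")); cv2.imwrite("pics/w2.png",w2["f"])
cen,uv,a,d=lid(w2,[.525,.16],.021)
print(cen,uv,a,barang(w2,d,.021,cen,.015,.028)[:3])
_,uv1,_,_=lid(w,[.525,.16],.021)
# two-view triangulation
o1,o2=w["M"][:3,3],w2["M"][:3,3]
r1=(rays(w,uv1)@w["M"][:3,:3].T)[0]; r2=(rays(w2,uv)@w2["M"][:3,:3].T)[0]
t=np.linalg.lstsq(np.c_[r1,-r2],o2-o1,rcond=None)[0]; print("tri",o1+t[0]*r1,o2+t[1]*r2)
print(observe()["eef_pos"])
E
```

```text
[0.52696009 0.15974984 0.021     ] (322.1089782714844, 179.24435424804688) (54.77738952636719, 56.463409423828125) (np.float64(24.72622001344051), np.float64(0.9767225559719986), np.int64(44)) [[0.52653321 0.16006936 0.02218176]]
to go [0.52607748 0.15678164 0.20153573]
time_s: 3.18
eef_pos: [0.5231, 0.1561, 0.1079]
orientation: [-0.002, 0.423, 0.906, -0.002]
ft_force: [-0.3, -0.5, 0.1]
width: 0.0883
grip_force: 0.0
[0.52635043 0.1603753  0.021     ] (327.10809326171875, 206.72628784179688) (75.07560729980469, 76.3384017944336) (np.float64(24.000319165339356), np.float64(0.9564365021842252), np.int64(125))
tri [0.5284216  0.1581231  0.01113362] [0.52844635 0.1581493  0.01113297]
[0.52505096 0.15668573 0.11012921]
```

View pics/w2.png

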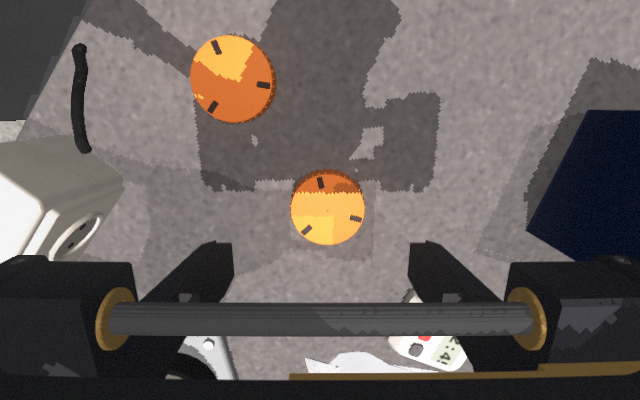

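The view shows the target lid at (327,207), clear of both fingers. Depth puts its top at 22 mm, so it lies on the bench. I'm descending and gripping.

To row units: 0.105 m / 0.8 = 0.1313, 0.0033 m / 0.8 = 0.0041.

```bash
python3 -m pendant '[[[0.002,0.0041,0.05,0,0,0],[0.002,0.0041,0.1,0,0,0],[0.002,0.0041,0.125,0,0,0],[0.002,0.0041,0.1313,0,0,0],[0.002,0.0041,0.1313,0,0,0],[0.002,0.0041,0.1313,0,0,0]]]'
python3 -c "
from h import *
s=observe();print(s['eef_pos'],s['ft_force'],s['qvel'].round(3))"
```

```text
time_s: 3.98
eef_pos: [0.5289, 0.1614, 0.0068]
orientation: [0.001, 0.422, 0.906, 0.001]
ft_force: [-0.4, -0.8, 0.4]
width: 0.0882
grip_force: 0.0
[0.52894706 0.16138044 0.00678118] [-0.42508542 -0.77506868  0.43699508] [ 0.003  0.004  0.005 -0.001 -0.002  0.001]
```

To row units: 0.003 m / 0.8 = 0.0038, -0.0028 m / 0.8 = -0.0035.

```bash
python3 -m pendant '[[[0,-0.0035,0.0038,0,0,0],[0,-0.0035,0.0038,0,0,0]]]' && python3 -m pendant '[[[0,0,0,0,0,0],[0,0,0,0,0,0],[0,0,0,0,0,0],[0,0,0,0,0,0],[0,0,0,0,0,0],[0,0,0,0,0,0],[0,0,0,0,0,0],[0,0,0,0,0,0]]]' 0.05 40
python3 -c "
from h import *
s=observe();print(s['eef_pos'],s['ft_force'],s['torque'],s['q'].round(3))"
```

```text
time_s: 4.22
eef_pos: [0.5247, 0.1591, 0.0018]
orientation: [-0.0, 0.422, 0.906, -0.0]
ft_force: [-0.5, -0.1, -0.2]
width: 0.0877
grip_force: 0.0
time_s: 5.22
eef_pos: [0.525, 0.1592, 0.0017]
orientation: [-0.0, 0.422, 0.906, -0.0]
ft_force: [-0.4, 1.1, -1.2]
width: 0.0563
grip_force: 40.0
[0.52500455 0.15923008 0.00169886] [-0.35276301  1.07676284 -1.20068823] [ 0.0555581  -0.18273247 -0.01227237] [ 0.249  0.292  2.061  0.     0.788 -0.45 ]
```

To row units: -0.248 m / 0.8 = -0.31, -0.242 m / 0.8 = -0.3025.

```bash
python3 -m pendant '[[[0,0,-0.0375,0,0,0],[0,0,-0.1125,0,0,0],[0,0,-0.1875,0,0,0],[-0.075,-0.045,-0.25,0,0,0],[-0.125,-0.075,-0.31,0,0,0],[-0.1875,-0.1125,-0.31,0,0,0],[-0.25,-0.15,-0.31,0,0,0],[-0.3025,-0.1813,-0.31,0,0,0],[-0.3025,-0.1813,-0.31,0,0,0],[-0.3025,-0.1813,-0.31,0,0,0],[-0.3025,-0.1813,-0.31,0,0,0],[-0.3025,-0.1813,-0.31,0,0,0]]]'
python3 - <<'E'
from h import *
import pickle
s=observe();print(s["q"].round(3),s["qvel"].round(3),s["eef_pos"])
w=cam("wrist"); pickle.dump(w,open("w3.pkl","wb")); cv2.imwrite("pics/w3.png",w["f"])
E
```

```text
time_s: 6.72
eef_pos: [0.5696, -0.1178, 0.2496]
orientation: [-0.0, 0.421, 0.907, 0.0]
ft_force: [-0.5, -0.1, -0.7]
width: 0.0566
grip_force: 40.0
[-0.247  0.082  1.796  0.     1.265 -0.948] [-0.002  0.002 -0.003 -0.002 -0.002 -0.   ] [ 0.56959074 -0.11777958  0.24962083]
```

View pics/w3.png

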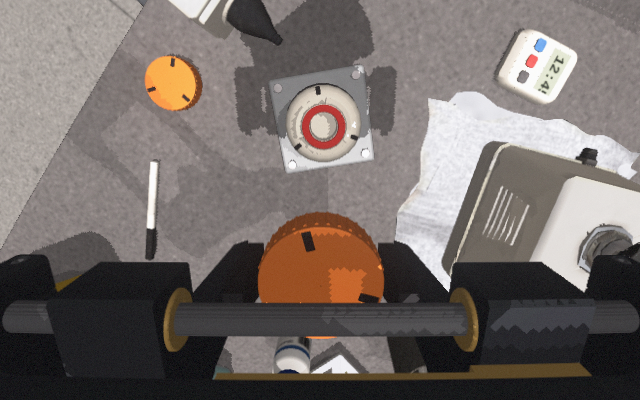

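The jar is at (322,125), with the seal ring there and bars at (318,91), (355,137) and (298,148). The held lid is at (320,270), with bars at (308,241) and (369,298). Next I measure the jar and the held lid.

```bash
cat >> h.py <<'E'
def seal(c,near):
    hsv=cv2.cvtColor(c["f"],cv2.COLOR_BGR2HSV); m=cv2.inRange(hsv,(0,140,80),(4,255,255))|cv2.inRange(hsv,(172,140,80),(180,255,255))
    m=cv2.morphologyEx(m,cv2.MORPH_OPEN,np.ones((2,2)))
    cs,_=cv2.findContours(m,cv2.RETR_EXTERNAL,cv2.CHAIN_APPROX_NONE)
    cs=[k for k in cs if cv2.contourArea(k)>100]
    k=min(cs,key=lambda k:np.hypot(*(plane(c,np.array(cv2.minEnclosingCircle(k)[0]),.125)[0]-near)[:2]))
    (x,y),a,_=cv2.fitEllipse(cv2.convexHull(k))
    v,u=np.where(m>0); z=pts(c,np.c_[u,v]); P=z[np.hypot(*(z[:,:2]-near[:2]).T)<.04]
    return plane(c,[[x,y]],.125)[0],(x,y),a,np.median(P[:,2])
def jarbars(c,cen):
    v,u=np.where(c["f"].max(2)<75)
    return barang(c,np.c_[u,v],.097,cen*[1,1,0]+[0,0,.097],.0255,.0345)
def tri(a,ua,b,ub):
    o1,o2=a["M"][:3,3],b["M"][:3,3]
    r1=(rays(a,ua)@a["M"][:3,:3].T)[0]; r2=(rays(b,ub)@b["M"][:3,:3].T)[0]
    t=np.linalg.lstsq(np.c_[r1,-r2],o2-o1,rcond=None)[0]; return o1+t[0]*r1,o2+t[1]*r2
E
python3 - <<'E'
from h import *
import pickle
w=pickle.load(open("w3.pkl","rb")); t=cam("top"); n=np.array([.533,-.07,.125])
cs,uv,a,z=seal(w,n); print("wrist seal",cs,uv,a,z)
ct,uvt,at,zt=seal(t,n); print("top seal",ct,uvt,at,zt, "tri",tri(w,uv,t,uvt))
j=jarbars(w,cs); print("jar bars",j[:3]); 
th=np.degrees(np.arctan2(j[3][:,1],j[3][:,0])); print(np.histogram(th,bins=36,range=(-180,180))[0])
tcp=observe()["eef_pos"]; print(tcp)
zt=tcp[2]+.0193
# held lid bars by hand-picked windows
g=w["f"].max(2)
for (u0,u1,v0,v1) in ((298,318,230,253),(358,381,290,302)):
    v,u=np.where(g[v0:v1,u0:u1]<70); p=plane(w,[[u.mean()+u0,v.mean()+v0]],zt)[0]-tcp
    print("lidbar",len(u),p,np.hypot(*p[:2]),np.degrees(np.arctan2(p[1],p[0])))
print("kettle z",pts(w,[[480,200],[560,230],[605,250]]))
E
```

```text
wrist seal [ 0.5353128  -0.07136458  0.125     ] (324.2073974609375, 127.3377456665039) (42.9217643737793, 43.48062515258789) 0.12477273164939773
top seal [ 0.44922762 -0.52041977  0.125     ] (513.4561767578125, 233.77906799316406) (57.86702346801758, 61.10120391845703) 0.12363877177442228 tri (array([ 0.48924039, -0.03533412,  1.09709695]), array([ 0.40823426, -0.03445301,  1.09322502]))
jar bars (np.float64(19.601500150704034), np.float64(0.9936657033126594), np.int64(79))
[ 0  0  0  0  0  0  0 20  4  0  0  0  0  0  0  0  0  0  0 13 11  0  0  0
  0  0  0  0  0  0  0 12 19  0  0  0]
[ 0.56973238 -0.1181515   0.24976317]
lidbar 162 [-0.01599206  0.01165724  0.0193    ] 0.019789827624226396 143.91024113144755
lidbar 123 [0.02231952 0.00762224 0.0193    ] 0.023585157496107477 18.85531839703962
kettle z [[ 0.72519457 -0.02121151  0.04851943]
 [ 0.74842311 -0.00376189  0.13740422]
 [ 0.78031835  0.00703845  0.15268416]]
```

To row units: 0.058 m / 0.8 = 0.0725, 0.002 m / 0.8 = 0.0025, 1.55 rad / 3.1416 = 0.4934.

```bash
python3 -m pendant '[[[0.0725,0.0025,0,0,0,0.4934],[0.0725,0.0025,0,0,0,0.4934],[0.0725,0.0025,0,0,0,0.4934],[0.0725,0.0025,0,0,0,0.4934],[0.0725,0.0025,0,0,0,0.4934],[0.0725,0.0025,0,0,0,0.4934],[0.0725,0.0025,0,0,0,0.4934],[0.0725,0.0025,0,0,0,0.4934],[0.0725,0.0025,0,0,0,0.4934],[0.0725,0.0025,0,0,0,0.4934]]]'
python3 -m pendant '[[[0.0038,-0.0725,0,0,0,0.4934],[0.0038,-0.0725,0,0,0,0.4934],[0.0038,-0.0725,0,0,0,0.4934],[0.0038,-0.0725,0,0,0,0.4934],[0.0038,-0.0725,0,0,0,0.4934],[0.0038,-0.0725,0,0,0,0.4934],[0.0038,-0.0725,0,0,0,0.4934],[0.0038,-0.0725,0,0,0,0.4934],[0.0038,-0.0725,0,0,0,0.4934],[0.0038,-0.0725,0,0,0,0.4934],[0.0038,-0.0725,0,0,0,0.4934],[0.0038,-0.0725,0,0,0,0.4934]]]'
python3 - <<'E'
from h import *
import pickle
s=observe();print(s["q"].round(3),s["qvel"].round(3),s["eef_pos"])
w=cam("wrist"); pickle.dump(w,open("w4.pkl","wb")); cv2.imwrite("pics/w4.png",w["f"])
w3=pickle.load(open("w3.pkl","rb")); n=np.array([.533,-.07,.125])
a=seal(w3,n); b=seal(w,n)
print(a,b,tri(w3,a[1],w,b[1]))
m=(a[0]+b[0])/2; print("mean",m,"bars",jarbars(w3,a[0])[:3],jarbars(w,b[0])[:3])
E
```

```text
time_s: 8.07
eef_pos: [0.5339, -0.0731, 0.2498]
orientation: [0.0, 0.936, 0.353, 0.0]
ft_force: [0.7, 0.6, -0.5]
width: 0.0562
grip_force: 40.0
time_s: 9.57
eef_pos: [0.4979, -0.028, 0.2497]
orientation: [-0.0, 0.915, -0.403, 0.0]
ft_force: [0.2, 0.4, -1.0]
width: 0.0564
grip_force: 40.0
[-0.106 -0.081  1.958 -0.     1.264  2.294] [-0.003  0.002 -0.    -0.001 -0.001  0.006] [ 0.4979424  -0.02797736  0.24972274]
(array([ 0.5353128 , -0.07136458,  0.125     ]), (324.2073974609375, 127.3377456665039), (42.9217643737793, 43.48062515258789), np.float64(0.12477273164939773)) (array([ 0.53337468, -0.07165158,  0.125     ]), (325.4486999511719, 127.95054626464844), (42.97288131713867, 43.47902297973633), np.float64(0.12473526668084284)) (array([ 0.53477625, -0.07094498,  0.13632078]), array([ 0.5339604 , -0.07205605,  0.13632329]))
mean [ 0.53434374 -0.07150808  0.125     ] bars (np.float64(19.601500150704034), np.float64(0.9936657033126594), np.int64(79)) (np.float64(19.03533411526121), np.float64(0.9932034315938498), np.int64(64))
```

View pics/w4.png

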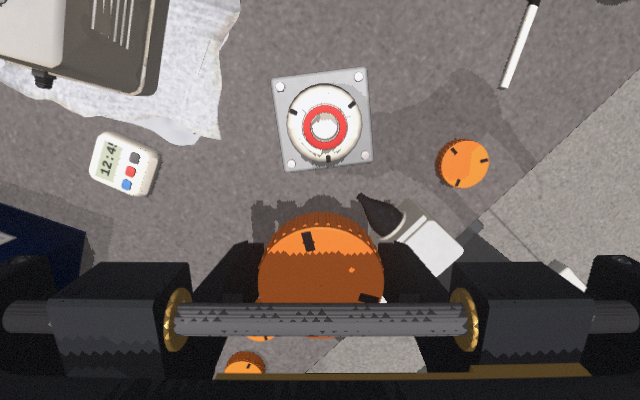

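Both views agree: the seal is at (0.5343, -0.0715), z 0.125, with jar bars at 19.3°. The held lid's bars are at 24.0°. In this picture the seal is at (325,128) and the held lid's bar at (308,241). Before moving I check the lid's offset in the hand.

Run:
```python
from h import *
import pickle
for n,tcp in (("w3",[.56966,-.11797,.2497]),("w4",[.49794,-.02798,.24972])):
    w=pickle.load(open(n+".pkl","rb")); f=w["f"]; tcp=np.array(tcp)
    U,V=np.meshgrid(np.arange(255,390),np.arange(205,300)); uv=np.c_[U.ravel(),V.ravel()]
    hsv=cv2.cvtColor(f,cv2.COLOR_BGR2HSV)[uv[:,1],uv[:,0]]
    uv=uv[(hsv[:,0]<22)&(hsv[:,1]>120)]
    P=pts(w,uv); P=P[P[:,2]>.2]
    z=np.median(P[:,2]); top=P[abs(P[:,2]-z)<.003]
    ph=np.radians(130) if n=="w3" else np.radians(130-177.6)
    X=np.array([np.cos(ph),np.sin(ph)]);Y=np.array([np.sin(ph),-np.cos(ph)])
    q=np.c_[(top[:,:2]-tcp[:2])@X,(top[:,:2]-tcp[:2])@Y]
    print(n,"z above tcp",z-tcp[2],"xmax",np.percentile(q[:,0],99.7),"y",np.percentile(q[:,1],[.3,99.7]))
    h=cv2.convexHull(q.astype(np.float32)).reshape(-1,2); h=h[h[:,0]>0.003]
    A=np.c_[2*h,np.ones(len(h))]; s=np.linalg.lstsq(A,(h**2).sum(1),rcond=None)[0]; print("circle",s[:2],np.sqrt(s[2]+s[0]**2+s[1]**2))
```

```text
w3 z above tcp 0.01883354834388659 xmax 0.025740420257640496 y [-0.02719994  0.02839687]
circle [-0.00235788  0.00060439] 0.028914170450371722
w4 z above tcp 0.018930160657456008 xmax 0.02467589689174033 y [-0.02852608  0.0272279 ]
circle [-0.00429435 -0.00081636] 0.029833586414439596
```

To row units: 0.0558 m / 0.8 = 0.0698, 0.0024 m / 0.8 = 0.003, -1.5 rad / 3.1416 = -0.4775.

```bash
python3 -m pendant '[[[0.0698,0.003,0.0375,0,0,-0.4775],[0.0698,0.003,0.0375,0,0,-0.4775],[0.0698,0.003,0.0375,0,0,-0.4775],[0.0698,0.003,0.0375,0,0,-0.4775],[0.0698,0.003,0.0375,0,0,-0.4775],[0.0698,0.003,0.0375,0,0,-0.4775],[0.0698,0.003,0.0375,0,0,-0.4775],[0.0698,0.003,0.0375,0,0,-0.4775]]]'
python3 -m pendant '[[[0,0,0.075,0,0,-0.4826],[0,0,0.075,0,0,-0.4826],[0,0,0.075,0,0,-0.4826],[0,0,0.075,0,0,-0.4826],[0,0,0.075,0,0,-0.4826],[0,0,0.075,0,0,-0.4826],[0,0,0.075,0,0,-0.4826],[0,0,0.075,0,0,-0.4826],[0,0,0.075,0,0,-0.4826],[0,0,0.075,0,0,-0.4826],[0,0,0.075,0,0,-0.4826]]]'
cat > st.py <<'E'
from h import *
s=observe();q=s["orientation"];ph=2*np.arctan2(q[2],q[1])
X=np.array([np.cos(ph),np.sin(ph),0]);Y=np.array([np.sin(ph),-np.cos(ph),0])
print("t",s["time_s"],"phi",np.degrees(ph).round(2),"q6",s["q"][5].round(3),"pos",s["eef_pos"].round(4),"f",s["ft_force"].round(2),"m",s["torque"].round(3),"q6eff",s["joint_efforts"][5].round(3))
e=np.array([.5343,-.0715,0])+.0008*X-s["eef_pos"]; print("to go",(e@X).round(4),(e@Y).round(4))
E
python3 st.py
```

```text
time_s: 10.62
eef_pos: [0.5339, -0.0708, 0.2197]
orientation: [-0.0, 0.943, 0.332, -0.0]
ft_force: [0.3, 0.5, -0.8]
width: 0.056
grip_force: 40.0
time_s: 12.0
eef_pos: [0.5339, -0.0708, 0.1597]
orientation: [0.0, 0.461, 0.888, 0.0]
ft_force: [-0.2, 0.2, -0.3]
width: 0.0565
grip_force: 40.0
t 12.0 phi 125.14 q6 -0.792 pos [ 0.5339 -0.0708  0.1597] f [-0.2   0.2  -0.25] m [ 0.002 -0.131 -0.005] q6eff 0.016
to go 0.0 -0.0
```

To row units: 0.038 m / 0.8 = 0.0475, 0.036 m / 0.8 = 0.045.

```bash
python3 -m pendant '[[[0,0,0.025,0,0,0],[0,0,0.0375,0,0,0],[0,0,0.0425,0,0,0],[0,0,0.045,0,0,0],[0,0,0.0475,0,0,0],[0,0,0.0475,0,0,0]]]'; python3 st.py
```

```text
time_s: 12.75
eef_pos: [0.534, -0.0709, 0.1219]
orientation: [0.0, 0.46, 0.888, 0.0]
ft_force: [0.2, -1.1, -0.4]
width: 0.0565
grip_force: 40.0
t 12.75 phi 125.23 q6 -0.793 pos [ 0.534  -0.0709  0.1219] f [ 0.23 -1.06 -0.39] m [-0.02  -0.139  0.015] q6eff 0.001
to go 0.0001 -0.0001
```

To row units: 0.011 m / 0.8 = 0.0138, 0.01 m / 0.8 = 0.0125.

```bash
python3 -m pendant '[[[0,0,0.0025,0,0,0],[0,0,0.005,0,0,0],[0,0,0.0075,0,0,0],[0,0,0.01,0,0,0],[0,0,0.0125,0,0,0],[0,0,0.0138,0,0,0],[0,0,0.0138,0,0,0]]]'; python3 st.py
```

```text
time_s: 13.62
eef_pos: [0.5332, -0.0705, 0.1101]
orientation: [-0.001, 0.46, 0.888, -0.0]
ft_force: [-2.5, 3.8, -1.1]
width: 0.0563
grip_force: 40.0
t 13.625 phi 125.23 q6 -0.793 pos [ 0.5332 -0.0705  0.1101] f [-2.48  3.81 -1.05] m [ 0.484  0.219 -0.004] q6eff -0.001
to go -0.0007 0.0004
```

To row units: 0.0014 m / 0.8 = 0.0018, 0.0012 m / 0.8 = 0.0015.

```bash
python3 -m pendant '[[[0.0015,0,0,0,0,0],[0.0018,0,0,0,0,0],[0.0018,0,0,0,0,0]]]'; python3 st.py; python3 -m pendant '[[[0,0,0.0006,0,0,0],[0,0,0.0006,0,0,0]]]'; python3 st.py
```

```text
time_s: 14.0
eef_pos: [0.5333, -0.07, 0.1109]
orientation: [0.0, 0.46, 0.888, -0.0]
ft_force: [-0.4, 0.5, -1.9]
width: 0.0565
grip_force: 40.0
t 14.0 phi 125.24 q6 -0.791 pos [ 0.5333 -0.07    0.1109] f [-0.39  0.53 -1.94] m [ 0.024 -0.056  0.003] q6eff 0.004
to go -0.001 -0.0
time_s: 14.25
eef_pos: [0.5333, -0.0699, 0.1104]
orientation: [0.0, 0.46, 0.888, 0.0]
ft_force: [-1.3, 0.0, -0.8]
width: 0.0561
grip_force: 40.0
t 14.25 phi 125.24 q6 -0.791 pos [ 0.5333 -0.0699  0.1104] f [-1.28  0.03 -0.82] m [ 0.016 -0.065  0.057] q6eff 0.003
to go -0.0011 -0.0001
```

To row units: 0.0008 m / 0.8 = 0.001, 0.0004 m / 0.8 = 0.0005.

```bash
python3 -m pendant '[[[0,0,0.0005,0,0,0],[0,0,0.001,0,0,0],[0,0,0.001,0,0,0]]]'; python3 st.py
```

```text
time_s: 14.62
eef_pos: [0.5333, -0.0698, 0.1096]
orientation: [0.0, 0.46, 0.888, 0.0]
ft_force: [0.6, -0.4, -1.1]
width: 0.0565
grip_force: 40.0
t 14.625 phi 125.24 q6 -0.791 pos [ 0.5333 -0.0698  0.1096] f [ 0.61 -0.4  -1.11] m [-0.086 -0.062  0.021] q6eff 0.0
to go -0.0012 -0.0002
```

To row units: 0.0006 m / 0.8 = 0.0008, 0.0004 m / 0.8 = 0.0005.

```bash
python3 -m pendant '[[[0,0,0.0005,0,0,0],[0,0,0.0008,0,0,0],[0,0,0.0008,0,0,0]]]'; python3 st.py
```

```text
time_s: 15.0
eef_pos: [0.5334, -0.0698, 0.1093]
orientation: [0.0, 0.46, 0.888, 0.0]
ft_force: [-1.0, 0.4, 3.7]
width: 0.0564
grip_force: 40.0
t 15.0 phi 125.24 q6 -0.791 pos [ 0.5334 -0.0698  0.1093] f [-1.02  0.41  3.65] m [-0.021  0.052 -0.049] q6eff -0.003
to go -0.0012 -0.0002
```

The lid is seated on the seal: contact at z 0.1094, with the lugs through the gaps. It sits about 2 mm off centre in the grip, so I open, recentre and regrip to turn it about the jar axis.

To row units: -0.0003 m / 0.8 = -0.0004.

```bash
python3 -m pendant '[[[0,0,-0.0004,0,0,0],[0,0,-0.0004,0,0,0],[0,0,-0.0004,0,0,0],[0,0,-0.0004,0,0,0]]]' 0.075; python3 st.py; python3 -m pendant '[[[-0.0025,-0.0003,-0.0004,0,0,0],[-0.0025,-0.0003,-0.0004,0,0,0],[-0.0025,-0.0003,-0.0004,0,0,0]]]'; python3 st.py;  python3 -m pendant '[[[0,0,0,0,0,0],[0,0,0,0,0,0],[0,0,0,0,0,0],[0,0,0,0,0,0],[0,0,0,0,0,0],[0,0,0,0,0,0]]]' 0.05 40; python3 st.py
python3 - <<'E'
from h import *
w=cam("wrist"); cv2.imwrite("pics/w5.png",w["f"])
E
```

```text
time_s: 15.5
eef_pos: [0.533, -0.0697, 0.1089]
orientation: [-0.0, 0.46, 0.888, -0.0]
ft_force: [0.1, -0.1, 0.3]
width: 0.075
grip_force: 0.0
t 15.5 phi 125.24 q6 -0.791 pos [ 0.533  -0.0697  0.1089] f [ 0.05 -0.06  0.29] m [-0.015 -0.1   -0.02 ] q6eff -0.0
to go -0.0015 0.0
time_s: 15.88
eef_pos: [0.5341, -0.0715, 0.1094]
orientation: [0.0, 0.46, 0.888, 0.0]
ft_force: [0.2, 0.4, 0.4]
width: 0.0749
grip_force: 0.0
t 15.875 phi 125.23 q6 -0.794 pos [ 0.5341 -0.0715  0.1094] f [0.21 0.39 0.4 ] m [ 0.016 -0.146 -0.014] q6eff -0.001
to go 0.0006 0.0002
time_s: 16.62
eef_pos: [0.534, -0.0714, 0.1094]
orientation: [-0.0, 0.46, 0.888, 0.0]
ft_force: [-0.5, -0.7, -0.2]
width: 0.0562
grip_force: 40.0
t 16.625 phi 125.24 q6 -0.794 pos [ 0.534  -0.0714  0.1094] f [-0.51 -0.73 -0.15] m [-0.015 -0.115 -0.024] q6eff 0.001
to go 0.0006 0.0002
```

View pics/w5.png

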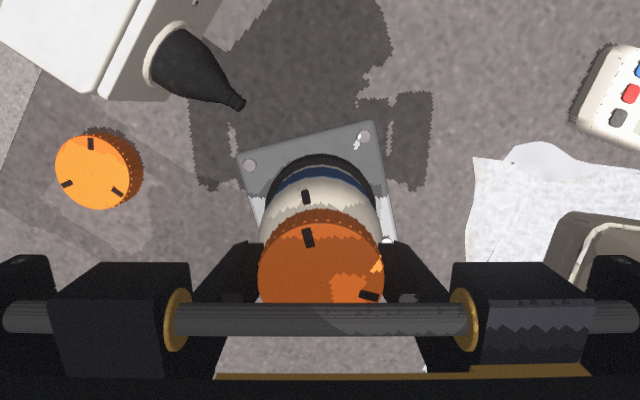

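The lid bar at (308,238) lines up with the jar bar at (306,197), the lid is level, and there is no side force. I turn clockwise in small steps.

Units first: shifts go in shares of 0.8 m and turns go in shares of pi rad. So 0.24 rad / 3.1416 = 0.0764.

```bash
python3 -m pendant '[[[0,0,0,0,0,0.0255],[0,0,0,0,0,0.0509],[0,0,0,0,0,0.0764],[0,0,0,0,0,0.0764]]]'; python3 st.py; python3 -m pendant '[[[0,0,0,0,0,0.0159],[0,0,0,0,0,0.0318],[0,0,0,0,0,0.0318]]]'; python3 st.py
```

```text
time_s: 17.18
eef_pos: [0.5341, -0.0715, 0.1094]
orientation: [0.0, 0.563, 0.827, -0.0]
ft_force: [0.3, 0.6, 0.1]
width: 0.0565
grip_force: 40.0
t 17.175 phi 111.54 q6 -0.555 pos [ 0.5341 -0.0715  0.1094] f [0.27 0.64 0.06] m [-0.011 -0.117 -0.02 ] q6eff 0.272
to go 0.0007 0.0002
time_s: 17.55
eef_pos: [0.534, -0.0714, 0.1094]
orientation: [-0.0, 0.603, 0.798, 0.0]
ft_force: [-0.4, -0.2, 0.6]
width: 0.0564
grip_force: 40.0
t 17.55 phi 105.86 q6 -0.456 pos [ 0.534  -0.0714  0.1094] f [-0.39 -0.16  0.57] m [-0.099 -0.133 -0.021] q6eff 0.159
to go 0.0007 0.0002
```

To row units: 0.1 rad / 3.1416 = 0.0318.

```bash
python3 -m pendant '[[[0,0,0,0,0,0.0159],[0,0,0,0,0,0.0318],[0,0,0,0,0,0.0318]]]' >/dev/null; python3 st.py; python3 -m pendant '[[[0,0,0,0,0,0.0159],[0,0,0,0,0,0.0318],[0,0,0,0,0,0.0318]]]'>/dev/null; python3 st.py
```

```text
t 17.925 phi 100.14 q6 -0.356 pos [ 0.534  -0.0715  0.1094] f [-0.92 -0.34 -0.28] m [ 0.034 -0.092  0.02 ] q6eff 0.157
to go 0.0007 0.0003
t 18.3 phi 94.42 q6 -0.256 pos [ 0.534  -0.0714  0.1094] f [-0.08  1.32  0.5 ] m [-0.009 -0.071  0.011] q6eff 0.156
to go 0.0007 0.0003
```

To row units: 0.1 rad / 3.1416 = 0.0318.

```bash
python3 -m pendant '[[[0,0,0,0,0,0.0159],[0,0,0,0,0,0.0318],[0,0,0,0,0,0.0318]]]' >/dev/null; python3 st.py
```

```text
t 18.675 phi 88.69 q6 -0.156 pos [ 0.534  -0.0715  0.1094] f [ 0.56  0.47 -0.55] m [-0.074 -0.058 -0.06 ] q6eff 0.156
to go 0.0008 0.0003
```

To row units: 0.1 rad / 3.1416 = 0.0318.

```bash
python3 -m pendant '[[[0,0,0,0,0,0.0159],[0,0,0,0,0,0.0318],[0,0,0,0,0,0.0318]]]' >/dev/null; python3 st.py
```

```text
t 19.05 phi 82.96 q6 -0.056 pos [ 0.534  -0.0714  0.1094] f [0.81 0.33 0.18] m [-0.039 -0.089  0.037] q6eff 0.156
to go 0.0008 0.0003
```

To row units: 0.1 rad / 3.1416 = 0.0318.

```bash
python3 -m pendant '[[[0,0,0,0,0,0.0159],[0,0,0,0,0,0.0318],[0,0,0,0,0,0.0318]]]' >/dev/null; python3 st.py
```

```text
t 19.425 phi 77.24 q6 0.044 pos [ 0.534  -0.0712  0.1093] f [ 1.69  2.06 -1.46] m [ 0.183 -0.171  0.066] q6eff 0.191
to go 0.0006 0.0003
```

The ribs have started to bite. I continue in smaller steps and follow the lid down.

To row units: 0.0003 m / 0.8 = 0.0004, 0.0001 m / 0.8 = 0.0001, 0.06 rad / 3.1416 = 0.0191.

```bash
python3 -m pendant '[[[0,0,0.0001,0,0,0.0095],[0,0,0.0004,0,0,0.0191],[0,0,0.0004,0,0,0.0191]]]' >/dev/null; python3 st.py;  python3 -c "
from h import *
import time
print(observe()['torque'])"
```

```text
t 19.8 phi 73.67 q6 0.106 pos [ 0.534  -0.0713  0.1091] f [ 0.96  1.32 -0.17] m [ 0.239 -0.041  0.12 ] q6eff 0.194
to go 0.0007 0.0003
[ 0.23941782 -0.04116631  0.12032336]
```

To row units: 0.0002 m / 0.8 = 0.0003, 0.0001 m / 0.8 = 0.0001, 0.05 rad / 3.1416 = 0.0159.

```bash
python3 -m pendant '[[[0,0,0.0001,0,0,0.0095],[0,0,0.0003,0,0,0.0159],[0,0,0.0003,0,0,0.0159]]]' >/dev/null; python3 st.py; for i in 1 2; do python3 -m pendant '[[[0,0,0,0,0,0]]]' >/dev/null; python3 st.py|head -1; done
```

```text
t 20.175 phi 70.8 q6 0.156 pos [ 0.5341 -0.0713  0.1091] f [0.01 2.21 1.16] m [ 0.346 -0.026  0.176] q6eff 0.22
to go 0.0007 0.0002
t 20.3 phi 70.81 q6 0.156 pos [ 0.5341 -0.0713  0.109 ] f [0.78 1.99 1.39] m [ 0.388 -0.002  0.139] q6eff 0.149
t 20.425 phi 70.81 q6 0.156 pos [ 0.5341 -0.0714  0.109 ] f [-0.3   2.62  0.88] m [0.423 0.08  0.162] q6eff 0.146
```

To row units: 0.0003 m / 0.8 = 0.0004, 0.0002 m / 0.8 = 0.0003, 0.08 rad / 3.1416 = 0.0255.

```bash
python3 -m pendant '[[[0,0,0.0003,0,0,0.0127],[0,0,0.0004,0,0,0.0255],[0,0,0.0004,0,0,0.0255]]]' >/dev/null; for i in 1 2 3; do python3 -m pendant '[[[0,0,0,0,0,0]]]' >/dev/null; python3 st.py|head -1; done
```

```text
t 20.925 phi 66.26 q6 0.235 pos [ 0.5343 -0.0714  0.1088] f [0.29 4.26 1.93] m [ 0.458 -0.04   0.247] q6eff 0.216
t 21.05 phi 66.24 q6 0.235 pos [ 0.5343 -0.0714  0.1088] f [1.   3.88 2.77] m [ 0.46  -0.079  0.161] q6eff 0.214
t 21.175 phi 66.23 q6 0.236 pos [ 0.5343 -0.0714  0.1088] f [0.96 4.12 2.39] m [ 0.583 -0.11   0.191] q6eff 0.217
```

To row units: 0.0003 m / 0.8 = 0.0004, 0.0002 m / 0.8 = 0.0003, 0.09 rad / 3.1416 = 0.0286.

```bash
python3 -m pendant '[[[0.0004,0,0.0003,0,0,0.0159],[0.0004,0,0.0004,0,0,0.0286],[0.0004,0,0.0004,0,0,0.0286]]]' >/dev/null; for i in 1 2 3 4; do python3 -m pendant '[[[0,0,0,0,0,0]]]' >/dev/null; python3 st.py|head -1; done
```

```text
t 21.675 phi 61.11 q6 0.326 pos [ 0.5343 -0.0714  0.1086] f [-0.18  2.26  5.15] m [ 0.275 -0.019  0.263] q6eff 0.289
t 21.8 phi 61.09 q6 0.326 pos [ 0.5343 -0.0714  0.1086] f [0.66 1.19 5.21] m [0.254 0.118 0.24 ] q6eff 0.28
t 21.925 phi 61.09 q6 0.326 pos [ 0.5343 -0.0714  0.1086] f [-0.1   2.03  6.13] m [0.251 0.109 0.321] q6eff 0.29
t 22.05 phi 61.09 q6 0.326 pos [ 0.5343 -0.0714  0.1086] f [-0.81  1.61  6.04] m [0.224 0.064 0.258] q6eff 0.29
```

To row units: 0.025 rad / 3.1416 = 0.008.

```bash
python3 -m pendant '[[[0,0,0,0,0,0.008],[0,0,0,0,0,0.008]]]' >/dev/null; for i in 1 2 3; do python3 -m pendant '[[[0,0,0,0,0,0]]]' >/dev/null; python3 st.py|head -1; done
python3 -m pendant '[[[0,0,0,0,0,0],[0,0,0,0,0,0],[0,0,0,0,0,0],[0,0,0,0,0,0]]]' 0.08; python3 -m pendant '[[[0,0,-0.025,0,0,0],[0,0,-0.075,0,0,0],[0,0,-0.125,0,0,0],[-0.075,0,-0.1625,0,0,0],[-0.075,0,-0.1625,0,0,0],[-0.075,0,-0.1625,0,0,0]]]'
python3 - <<'E'
from h import *
w=cam("wrist"); cv2.imwrite("pics/w6.png",w["f"])
c,uv,a,d=lid(w,np.array([.534,-.0715]),.129); print(c,a,barang(w,d,.129,c,.015,.027)[:3],pts(w,[[int(uv[0]),int(uv[1])]]))
E
```

```text
t 22.425 phi 59.68 q6 0.351 pos [ 0.5344 -0.0714  0.1086] f [0.48 2.17 5.25] m [0.3   0.047 0.422] q6eff 0.351
t 22.55 phi 59.68 q6 0.351 pos [ 0.5344 -0.0713  0.1086] f [-0.33  1.58  4.82] m [0.267 0.007 0.264] q6eff 0.349
t 22.675 phi 59.68 q6 0.351 pos [ 0.5344 -0.0713  0.1086] f [0.33 2.19 5.27] m [0.277 0.069 0.362] q6eff 0.349
time_s: 23.18
eef_pos: [0.5339, -0.0713, 0.108]
orientation: [-0.0, 0.868, 0.497, -0.0]
ft_force: [0.7, 0.6, -0.6]
width: 0.08
grip_force: 0.0
time_s: 23.92
eef_pos: [0.5037, -0.123, 0.2381]
orientation: [-0.0, 0.868, 0.497, 0.0]
ft_force: [-0.5, -0.1, -1.6]
width: 0.08
grip_force: 0.0
[ 0.53417442 -0.07112004  0.129     ] (73.23585510253906, 74.81391143798828) (np.float64(-42.27294901684172), np.float64(0.9873126645069162), np.int64(132)) [[ 0.53382744 -0.07054476  0.12750247]]
```

View pics/w6.png

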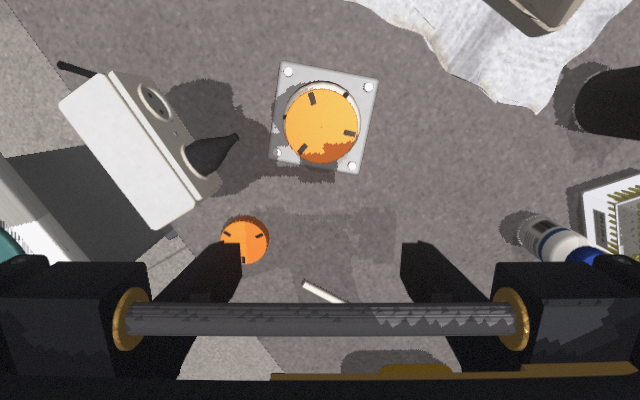

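The lid sits level on the jar at (321,125) and has turned about 62°. That matches the tool's turn less the jar's spring-back, so the grip did not slip. The final torque was about 0.33 to 0.35 N m, and the robot is clear.

```bash
python3 -c "
from rig import *
print(sign_off())"
```

```text
the job is handed in; nothing more can be done
None
```

The lid is on the jar, bars aligned when I set it down, and screwed down to about 0.33–0.35 N m, slightly above the 0.3 asked but under 0.45. It is released with the arm clear, the bottle and tape roll were not touched, and I handed the job in at about 24 s.

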